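# Sweep used sample tubes into the trough

### The arm

A 6-joint arm with a two-finger parallel gripper is mounted at the origin on a cart in front of the work surface, level with it; the furniture and walls round the work are solid. World frame = base frame: x ahead of the robot, y to its left, z up, the work surface at z = 0. Lengths are in m, angles in rad, forces in N, time in s.
With the tool pointing down it reaches from about 0.35 to 0.975 m from the base axis. Payload 17.4 kg.
Tool frame: the origin (TCP) lies on the centre line of the jaws, within the pads' length; the fingertips stand 11 mm ahead of it and the grasp point (between the pads) lies 8 mm behind it; z points along the fingers, y is the line along which they close (so a half turn about z gives the same grasp; the last joint's range is limited). The gripper opens to 85 mm and grips with 20 to 120 N. Pads are 22 mm wide; open, the fingers measure 114 mm over their backs; the gripper's body (76 mm by 85 mm) begins 54 mm behind the grasp point. The pads swing forward as they close: fully open they stand 13 mm farther back than shut.
Start: joints at [-0.038, 0.116, 1.442, -0, 1.584, -0.038], TCP at [0.675, -0, 0.242] pointing down, gripper open.
Joint ranges: [-2.83, 2.83], [-0.83, 2.19], [0.07, 2.5], [-1.14, 4.28], [0.01, 3], [-2.97, 2.97]. Speed limits (rad/s): [1.89, 1.89, 2.22, 3.14, 3.14, 3.14].

### API

Orientations are given as a unit quaternion [w, x, y, z].
In Python, from cell import read_state, camera, get_calibration, job_done gives the robot as it stands. The module is installed in compiled form; this text tells all that it offers.
- The arm moves only by the shell command python3 -m pendant 'ROWS'. ROWS is JSON, one flat list of numbers, 5 for each row, row after row: the finger opening in m, from 0 to 0.0854, then the shift along the tool's x, y, z in m, then the turn about the tool's z in degrees. In form: [claw, x, y, z, turn, claw, x, y, z, turn, ...]. A call has 1 to 10 rows; each row shifts and turns the commanded pose from where the row before left it, along the tool's axes as they then stand; what a row does not reach is not made up. A row lasts 1/10 s, in which the tool goes at most 50 mm and 8.59 degrees, less where a joint would pass 70% of its speed; a pose out of reach is approached as far as the arm can. A call is refused whole if a number of a shift passes 0.05 or a number of a turn 8.59, either way. A call with a gripper value outside its range is refused whole. The fingers move at their own pace and stop on an object; the grip force is fixed at half the most. Time passes only in rows, so rows that do not move let the fingers close. It gives the time, the measured TCP pose, the force, the opening and the grip force at its end, in the units of the state.
- read_state(): the state, without advancing time (a new reading comes with each control period).
- camera(name): name is "scene" or "side" or "wrist"; returns the picture (400x640x3 uint8, red, green, blue); there is no depth.
- get_calibration(name): a dict with "fov_y" (degrees; the focal length in pixels is half the picture's height over the tangent of half this angle, whatever the lens; pixels are square), "cx", "cy" (the principal point, pixels), "R" (3x3) and "t" (3): a world point X has camera coordinates R X + t. Camera axes: x right, y down, z forward; pixel columns grow to the right and rows downward; lengths in m; the calibration is good to about 2 mm. A picture is of the moment at which its call begins: read the wrist's pose just before it. get_calibration takes no time and is no camera call; for the wrist camera it gives the pose at the moment of the call.
- job_done(): hands the job in; it is judged then, once.
The state is a dict: "clock": time; "joints": joint angles; "qvel": joint speeds; "joint_efforts": joint torques, N m; "position": TCP position; "orientation": TCP orientation; "wrist_force": force on the tool from outside, world axes, zero at the start; "ft_torque": the same for the moment, N m; "grip_width": finger opening in m; "finger_force": force on a finger pad.
Only numpy, scipy, OpenCV 4.12 (cv2) and the standard library are available. Lean on these libraries where they do the work, as an engineer would, in place of code of your own. Each camera call takes 0.05 s, during which the arm holds its last target. There are 200 camera calls.

### The job

Sweep the three used sample tubes off the white deck of the sorting tray into the sunk trough at its end, gently pushing them along the deck with the fingers; do not pick up or lift any tube, or press it hard. Leave the small clay tray on the deck, the sample cup and the dropper bottle standing where they are.

Things in the scene. Friction and masses are not known exactly. Their poses are not given: they have to be found in the camera images.
- sorting_tray: fixed steel tray 160 (own x) x 330 (own y) x 50 mm. Origin: centre of underside, z up. White deck: top at z 35, y -60 to +160, x -75 to +75 mm. Trough: floor at z 5, y -160 to -60, same x; no wall at the deck's edge y = -60. A wall 5 mm thick, rim at z 50, runs round deck and trough together.
- tube_1_mid (a point): centre (half-way along, 7 mm above underside) of capped sample tube 1, all three alike but for cap colour. 86 mm along own y, cap end at -y; body 12 mm thick, six-sided cap 17 x 14 mm, 17 mm long; 10-16 g, balance point 6 mm towards the cap. Starts lying on the deck within 15 deg of the tray's x; slides, may roll a little.
- tube_2_mid (a point): centre (half-way along, 7 mm above underside) of capped sample tube 2, all three alike but for cap colour. 86 mm along own y, cap end at -y; body 12 mm thick, six-sided cap 17 x 14 mm, 17 mm long; 10-16 g, balance point 6 mm towards the cap. Starts lying on the deck within 15 deg of the tray's x; slides, may roll a little.
- tube_3_mid (a point): centre (half-way along, 7 mm above underside) of capped sample tube 3, all three alike but for cap colour. 86 mm along own y, cap end at -y; body 12 mm thick, six-sided cap 17 x 14 mm, 17 mm long; 10-16 g, balance point 6 mm towards the cap. Starts lying on the deck within 15 deg of the tray's x; slides, may roll a little.
- clay_tray: small flat tray of sealing clay, 30 x 85 x 14 mm (x, y, z), origin at the centre of its underside, loose (50 g) on the deck beside the tubes, its length along the wall at the tray's own +x side (far from the robot). To be left alone.
- sample_cup: white lidded sample cup, 51 mm wide, 63 mm high, origin at the centre of its underside, standing loose on the worktop just beyond the trough end of the tray. To be left alone.
- dropper: white dropper bottle with a pointed cap, 33 mm wide, 76 mm high, origin at the centre of its underside, standing loose on the worktop just beyond the deck end of the tray. To be left alone.
Mind the look-alikes: they are no part of the job. What is shaped like the part that bears tube_3_mid but purple is not meant.

How it is judged:
At the end, for the whole second after the job is handed in: All three tube centres lie inside the trough in plan and below deck level (under 33 mm above the tray's underside), at rest (under 20 mm/s); clay tray, cup and dropper bottle are within 15 mm of where they stood and upright within 0.2 rad (y of tube_1_mid in the frame of sorting_tray between -0.162 and -0.06 m and x of tube_1_mid in the frame of sorting_tray between -0.077 and 0.077 m and z of each of tube_1_mid, tube_2_mid, tube_3_mid in the frame of sorting_tray below 0.033 m and linear speed of each of tube_1, tube_2, tube_3 below 0.02 m/s and y of tube_2_mid in the frame of sorting_tray between -0.162 and -0.06 m and x of tube_2_mid in the frame of sorting_tray between -0.077 and 0.077 m and y of tube_3_mid in the frame of sorting_tray between -0.162 and -0.06 m and x of tube_3_mid in the frame of sorting_tray between -0.077 and 0.077 m and distance of each of clay_tray, sample_cup, dropper from where it was at the start of the episode below 0.015 m and angle between each of clay_tray, sample_cup, dropper's own z axis and vertical below 0.2 rad); the robot touches nothing.
It fails at once if a tube is lifted (its centre raised more than about 20 mm, over 62 mm above the tray underside) (z of any of tube_1_mid, tube_2_mid, tube_3_mid in the frame of sorting_tray above 0.062 m).
It fails at once if the fingers press on a tube with more than 40 N (contact force between the fingers and tube_1 above 40 N or contact force between the fingers and tube_2 above 40 N or contact force between the fingers and tube_3 above 40 N).
It fails at once if the clay tray is shifted by more than 15 mm or tipped (distance of clay_tray from where it was at the start of the episode above 0.015 m or angle between clay_tray's own z axis and vertical above 0.2 rad).
It fails at once if the sample cup is shifted by more than 15 mm or tipped (distance of sample_cup from where it was at the start of the episode above 0.015 m or angle between sample_cup's own z axis and vertical above 0.2 rad).
It fails at once if the dropper bottle is shifted by more than 15 mm or tipped (distance of dropper from where it was at the start of the episode above 0.015 m or angle between dropper's own z axis and vertical above 0.2 rad).
It also fails if it takes over 51 s, if anything falls off the work surface, if the arm or the gripper's body presses on something with over 40 N, if the wrist force passes 120 N, or if a joint passes its speed limit or range.

## Working session

There is one attempt and no reset: what is moved stays moved. The work goes in short steps, Python scripts to look and compute and a shell command to move; the robot and the scene stay as the last step left them, time stands still between calls to the robot, and variables do not carry over. Pictures are saved under pics/ and viewed, at most 10 in all, crops included, and the job is handed in when it is done.

```bash
mkdir -p pics; python3 - <<'E'
from cell import *
import cv2
s=read_state();print(s['position'],s['orientation'],s['clock'])
for n in ["scene","side","wrist"]:
    c=get_calibration(n);print(n,c)
    cv2.imwrite(f'pics/{n}0.png',camera(n)[:,:,::-1])
E
```

```text
[6.74825974e-01 2.85168434e-06 2.41555271e-01] [-4.25665146e-04  7.07103381e-01  7.07109952e-01 -3.77218407e-04] 0.0
scene {'fov_y': 44.39521004461078, 'cx': 319.3362802618785, 'cy': 185.67120582893384, 'R': array([[ 0.80820467, -0.58875026,  0.0133545 ],
       [-0.45256384, -0.63544599, -0.62561518],
       [ 0.37681717,  0.49958135, -0.7800175 ]]), 't': array([-0.41375528,  0.20291042,  1.01056792])}
side {'fov_y': 53.0293927993075, 'cx': 324.3600463911236, 'cy': 197.7307331872381, 'R': array([[ 0.90868435, -0.41734282,  0.01085038],
       [-0.23529991, -0.53344327, -0.81244829],
       [ 0.34485753,  0.73570595, -0.58293228]]), 't': array([-0.43809026,  0.12715473,  0.79568045])}
wrist {'fov_y': 67.08641230984276, 'cx': 321.1295568955253, 'cy': 194.3588440418414, 'R': array([[ 9.99999216e-01, -3.51028317e-04, -1.20200084e-03],
       [ 1.82782740e-06, -9.59494265e-01,  2.81728159e-01],
       [-1.25220747e-03, -2.81727941e-01, -9.59493512e-01]]), 't': array([-0.67459114, -0.03545924,  0.37923149])}
```

View pics/scene0.png

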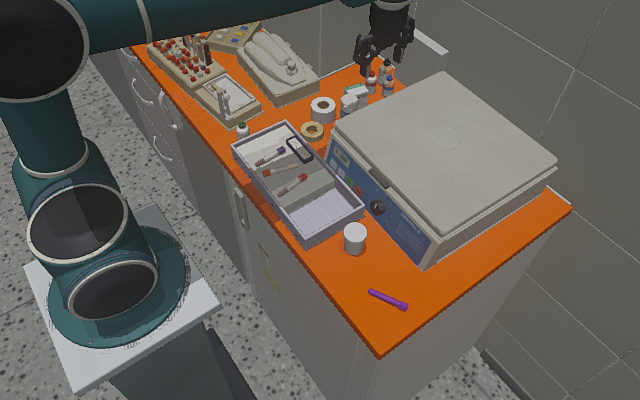

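View pics/wrist0.png

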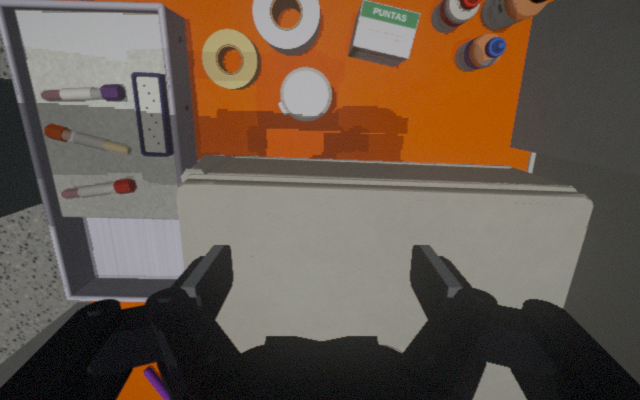

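The deck carries three tubes in the wrist picture: purple cap at (82,93), orange cap at (87,138) and red cap at (98,188). The clay tray is at (152,114) and the trough at (130,250). The all-purple tube lying on the worktop, at scene (388,299) and wrist (155,380), is the look-alike and stays put. I'll confirm this in an enlarged crop.

```bash
python3 - <<'E'
import cv2
w=cv2.imread('pics/wrist0.png')[0:300,0:215]
cv2.imwrite('pics/w1.png',cv2.resize(w,None,fx=2,fy=2,interpolation=cv2.INTER_CUBIC))
w=cv2.imread('pics/scene0.png')[60:320,220:570]
cv2.imwrite('pics/s1.png',cv2.resize(w,None,fx=2.2,fy=2.2,interpolation=cv2.INTER_CUBIC))
E
```

```text
(no output)
```

View pics/w1.png

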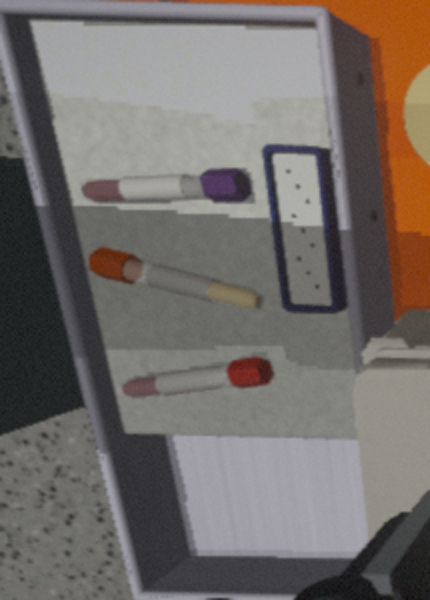

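View pics/s1.png

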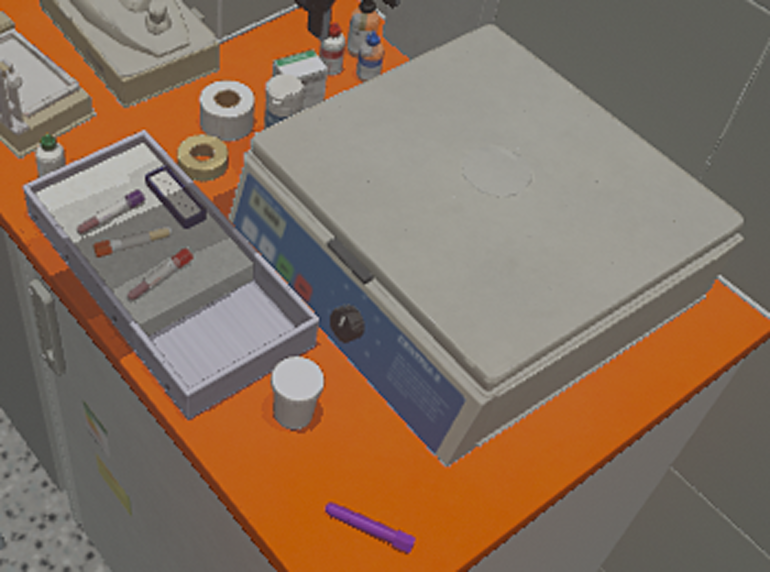

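The crop confirms it: three capped tubes (purple, orange, red) lie on the white deck, and the all-purple tube is outside. A tall centrifuge stands beside the tray on its far side.

```bash
cat > h.py <<'E'
import numpy as np
from cell import *
def cal(n):
    c=get_calibration(n);c['f']=200/np.tan(np.radians(c['fov_y']/2));return c
def proj(c,X):
    p=np.asarray(X)@c['R'].T+c['t'];return p[...,:2]/p[...,2:]*c['f']+[c['cx'],c['cy']]
def ray(c,u):
    d=np.array([(u[0]-c['cx'])/c['f'],(u[1]-c['cy'])/c['f'],1]);return -c['R'].T@c['t'],c['R'].T@d
def back(c,u,z):
    o,d=ray(c,u);return o+d*(z-o[2])/d[2]
def T(p,X):
    X=np.asarray(X,float);c,s=np.cos(p[2]),np.sin(p[2]);return X@np.array([[c,s,0],[-s,c,0],[0,0,1]])+[p[0],p[1],0]
def inv(p,X):
    return T([0,0,-p[2]],np.asarray(X)-[p[0],p[1],0])
E
python3 - <<'E'
from h import *
from scipy.optimize import least_squares
W,S=cal('wrist'),cal('scene')
sc=lambda u:np.array(u)/2.2+[220,60]
wc=lambda u:np.array(u)/2
K={'nd':[-.08,.165,.05],'fd':[.08,.165,.05],'ft':[.08,-.165,.05],'nt':[-.08,-.165,.05]}
obs=[(W,'nd',wc([2,14])),(W,'fd',wc([329,10])),(W,'nt',wc([136,598])),(S,'nd',sc([27,187])),(S,'fd',sc([145,133])),(S,'ft',sc([318,322])),(S,'nt',sc([187,393]))]
r=least_squares(lambda p:np.concatenate([proj(c,T(p,K[k]))-u for c,k,u in obs]),[.4,0,0])
p=r.x;print(p,np.round(r.fun.reshape(-1,2),1))
np.save('p.npy',p)
for n,a,b in [('pur',(249,184),(83,190)),('or',(90,260),(259,299)),('red',(271,371),(124,389))]:
    A,B=[inv(p,back(W,wc(q),.042)) for q in(a,b)];print(n,A.round(3),B.round(3),np.linalg.norm(A-B).round(3))
for q in [(264,147),(328,148),(345,308),(284,310)]:print('clay',inv(p,back(W,wc(q),.049)).round(3))
print('cup top',back(S,sc((298,375)),.063).round(3),inv(p,back(S,sc((298,375)),.063)).round(3),'dropper',inv(p,back(S,sc((50,145)),.076)).round(3))
for w,s in [((182,172),(250,150)),]:
    (o,d),(o2,d2)=ray(W,w),ray(S,sc(s));k=np.linalg.lstsq(np.c_[d,-d2],o2-o,rcond=None)[0];print('mach',o+d*k[0],o2+d2*k[1])
print('mach base',back(S,sc((448,462)),0),[ (z,back(S,sc((490,388)),z).round(3)) for z in (.1,.15,.2)],[back(S,sc((250,150)),z).round(3) for z in (.1,.15,.2)])
E
```

```text
[ 0.44392951 -0.00100661 -0.02996414] [[-4.8 -4.9]
 [ 2.3  2.8]
 [ 0.5  3.8]
 [-0.3 -0.8]
 [ 1.8 -1.5]
 [ 2.5 -0.9]
 [ 1.6  1.1]]
pur [0.023 0.088 0.042] [-0.064  0.083  0.042] 0.087
or [-0.068  0.047  0.042] [0.02  0.028 0.042] 0.09
red [ 0.02  -0.013  0.042] [-0.065 -0.026  0.042] 0.087
clay [0.038 0.106 0.049]
clay [0.07  0.106 0.049]
clay [0.07  0.026 0.049]
clay [0.037 0.024 0.049]
cup top [ 0.451 -0.211  0.063] [ 0.013 -0.21   0.063] dropper [-0.038  0.181  0.076]
mach [0.55558895 0.01818539 0.11988799] [0.56036055 0.01288824 0.11877456]
mach base [ 0.53548231 -0.34379439  0.        ] [(0.1, array([ 0.566, -0.341,  0.1  ])), (0.15, array([ 0.534, -0.358,  0.15 ])), (0.2, array([ 0.502, -0.375,  0.2  ]))] [array([0.572, 0.028, 0.1  ]), array([ 0.54 , -0.012,  0.15 ]), array([ 0.508, -0.051,  0.2  ])]
```

```bash
python3 -m pendant '[0.05,0.002,-0.025,0,0,0.05,0.002,-0.025,0,0,0.05,0.002,-0.025,0,0,0.05,0.002,-0.025,0,0,0.05,0.002,-0.025,0,0,0.05,0.002,-0.025,0,0,0.05,0.002,-0.025,0,0,0.05,0.002,-0.025,0,0,0.05,0.002,-0.025,0,0,0.05,0.002,-0.025,0,0]'; python3 -m pendant '[0.05,0,0,0,0,0.05,0,0,0,0,0.05,0,0,0,0]'; python3 - <<'E'
from h import *
import cv2
s=read_state();print(s['position'],s['clock'],s['wrist_force'])
W=cal('wrist');im=camera('wrist')[:,:,::-1].copy()
np.save('W1.npy',W,allow_pickle=True)
p=np.load('p.npy')
for z,Q in [(.05,[(-.08,.165),(.08,.165),(.08,-.165),(-.08,-.165)]),(.035,[(-.075,-.06),(.075,-.06)])]:
    q=proj(W,T(p,[(*a,z) for a in Q]));cv2.polylines(im,[np.int32(q)],True,(0,255,0),1)
cv2.imwrite('pics/w2.png',cv2.resize(im,(800,500)))
E
```

```text
clock: 1.15
position: [0.4239, 0.0201, 0.2421]
orientation: [-0.0, 0.707, 0.707, -0.0]
wrist_force: [-0.3, -0.7, 0.4]
grip_width: 0.0502
finger_force: 0.0
clock: 1.45
position: [0.4255, 0.02, 0.2422]
orientation: [-0.0, 0.707, 0.707, -0.0]
wrist_force: [-0.2, -1.2, -0.1]
grip_width: 0.0498
finger_force: 0.0
[0.42550493 0.019968   0.24221278] 1.45 [-0.228014   -1.18275914 -0.06284453]
```

View pics/w2.png

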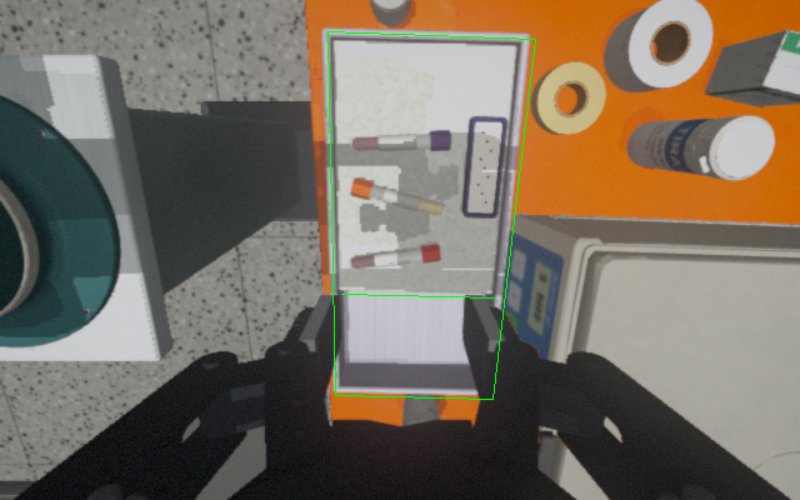

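```bash
python3 - <<'E'
from h import *
from scipy.optimize import least_squares
W=np.load('W1.npy',allow_pickle=True).item()
obs=[([-.08,.165,.05],(324,30)),([.08,.165,.05],(530,37)),([-.075,-.06,.035],(337,291)),([.08,-.06,.05],(507,296))]
r=least_squares(lambda p:np.concatenate([proj(W,T(p,k))-np.array(u)*.8 for k,u in obs]),[.44,0,0])
p=r.x;print(p,r.fun.round(1));np.save('p.npy',p)
for n,a,z in [('pur',(451,140),.042),('pur',(353,143),.042),('or',(351,186),.042),('or',(443,209),.042),('red',(440,253),.042),('red',(351,263),.042),('clayL',(472,118),.049),('clayL',(463,214),.049)]:
    print(n,inv(p,back(W,np.array(a)*.8,z)).round(3))
for q in [(-.024,.13,0),(-.024,-.08,0)]:print(T(p,q))
E
```

```text
[ 0.44229825  0.00189888 -0.01828512] [-0.9 -0.6  0.9 -2.9  2.8  0.9 -2.7  4.3]
pur [0.024 0.085 0.042]
pur [-0.059  0.081  0.042]
or [-0.062  0.044  0.042]
or [0.02  0.025 0.042]
red [ 0.019 -0.016  0.042]
red [-0.063 -0.027  0.042]
clayL [0.039 0.102 0.049]
clayL [0.037 0.022 0.049]
[0.42067919 0.13231597 0.        ]
[ 0.41683953 -0.07764893  0.        ]
```

```bash
python3 -m pendant '[0.05,0.028,-0.001,0,0,0.05,0.028,-0.001,0,0,0.05,0.028,-0.001,0,0,0.05,0.028,0,0.02,0,0.05,0,0,0.03,0,0.05,0,0,0.03,0,0.05,0,0,0.03,0,0.05,0,0,0.03,0,0.05,0,0,0.02,0,0.05,0,0,0.01,0]';  python3 -m pendant '[0.05,0,0,0.006,0,0.05,0,0,0,0,0.05,0,0,0,0]'; python3 - <<'E'
from h import *
import cv2
s=read_state();print(s['position'],s['wrist_force'])
a=camera('side')[:,:,::-1]
p=np.load('p.npy');S=cal('side')
u=proj(S,T(p,(0,.03,.05))).astype(int);print(u)
c=a[max(0,u[1]-110):u[1]+90,max(0,u[0]-130):u[0]+130]
cv2.imwrite('pics/side1.png',cv2.resize(c,None,fx=3,fy=3,interpolation=cv2.INTER_CUBIC)[:600,:800])
E
```

```text
clock: 2.5
position: [0.4215, 0.1318, 0.0701]
orientation: [-0.001, 0.707, 0.707, -0.001]
wrist_force: [-0.6, 0.3, 1.1]
grip_width: 0.0498
finger_force: 0.0
clock: 2.8
position: [0.4225, 0.1321, 0.0672]
orientation: [0.0, 0.707, 0.707, 0.0]
wrist_force: [-0.1, -0.2, -0.3]
grip_width: 0.0497
finger_force: 0.0
[0.42254793 0.13210711 0.06722193] [-0.09273658 -0.15453458 -0.28664174]
[303 182]
```

View pics/side1.png

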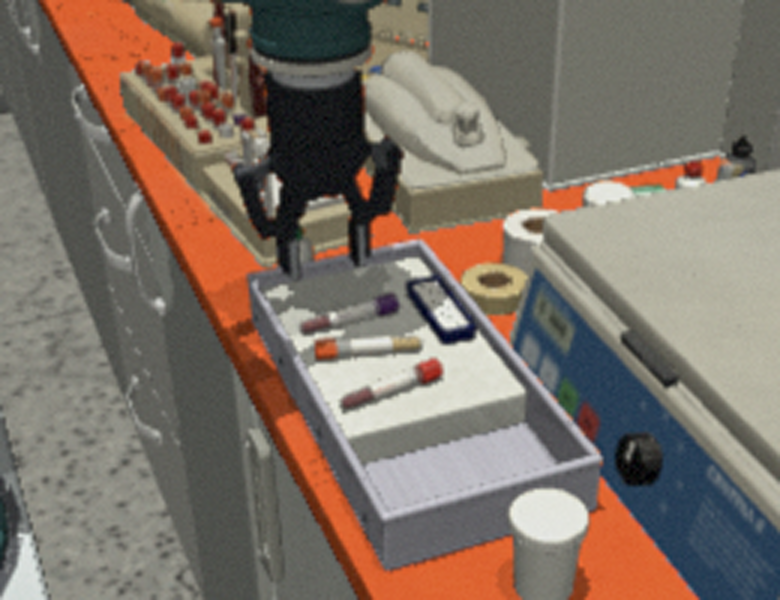

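The fingers hang over the free deck strip behind the purple tube, at (292,270) and (360,262). All tubes are still in place. Next I creep down to feel for the deck.

```bash
python3 -m pendant '[0.05,0,0,0.007,0,0.05,0,0,0.005,0,0.05,0,0,0,0,0.05,0,0,0,0]'|egrep 'pos|wrist';  for i in 1; do python3 -m pendant '[0.05,0,0,0.002,0,0.05,0,0,0.001,0,0.05,0,0,0,0,0.05,0,0,0,0]'|egrep 'pos|wrist'; done;  python3 -m pendant '[0.05,0,0,0.001,0,0.05,0,0,0.001,0,0.05,0,0,0,0,0.05,0,0,0,0]'|egrep 'pos|wrist'
```

```text
position: [0.4219, 0.132, 0.0542]
wrist_force: [0.2, 0.5, -0.5]
position: [0.422, 0.132, 0.0513]
wrist_force: [0.3, -0.1, -0.4]
position: [0.422, 0.132, 0.0492]
wrist_force: [-0.5, -0.8, -0.2]
```

```bash
python3 -m pendant '[0.05,0,0,0.001,0,0.05,0,0,0.001,0,0.05,0,0,0,0]'|egrep 'pos|wrist'; python3 -m pendant '[0.05,0,0,0.001,0,0.05,0,0,0,0,0.05,0,0,0,0]'|egrep 'pos|wrist'; python3 -m pendant '[0.05,0,0,0.001,0,0.05,0,0,0,0,0.05,0,0,0,0]'|egrep 'pos|wrist'
```

```text
position: [0.4219, 0.132, 0.0471]
wrist_force: [-0.9, 0.0, 0.7]
position: [0.422, 0.132, 0.0463]
wrist_force: [-0.5, 0.1, 0.1]
position: [0.422, 0.132, 0.0453]
wrist_force: [-0.4, 0.5, -0.5]
```

```bash
python3 -m pendant '[0.05,0,0,0.001,0,0.05,0,0,0,0,0.05,0,0,0,0]'|egrep 'pos|wrist'; R='x'; python3 -m pendant '[0.05,-0.003,0,0,0,0.05,-0.004,-0.001,0,0,0.05,-0.004,0,0,0,0.05,-0.004,0,0,0,0.05,-0.004,0,0,0,0.05,-0.004,0,0,0,0.05,-0.004,0,0,0,0.05,-0.004,0,0,0,0.05,-0.004,0,0,0,0.05,-0.004,0,0,0]'|egrep 'clock|pos|wrist';python3 -m pendant '[0.05,-0.003,0,0,0,0.05,-0.003,-0.001,0,0,0.05,-0.003,0,0,0,0.05,-0.003,0,0,0,0.05,-0.003,0,0,0,0.05,-0.003,0,0,0,0.05,-0.003,0,0,0,0.05,-0.003,0,0,0,0.05,-0.003,0,0,0,0.05,-0.003,0,0,0]'|egrep 'clock|pos|wrist'; python3 - <<'E'
from h import *
import cv2
a=camera('wrist')[:,:,::-1]
b=camera('side')[72:272,173:433,::-1]
cv2.imwrite('pics/mix1.png',np.vstack([cv2.resize(a,(480,300)),cv2.resize(b,(480,300))]))
E
```

```text
position: [0.422, 0.132, 0.0443]
wrist_force: [1.2, 0.0, 0.1]
clock: 6.25
position: [0.421, 0.0927, 0.0443]
wrist_force: [0.3, 0.3, -0.8]
clock: 7.25
position: [0.42, 0.0628, 0.0443]
wrist_force: [0.5, -0.1, 0.4]
```

View pics/mix1.png

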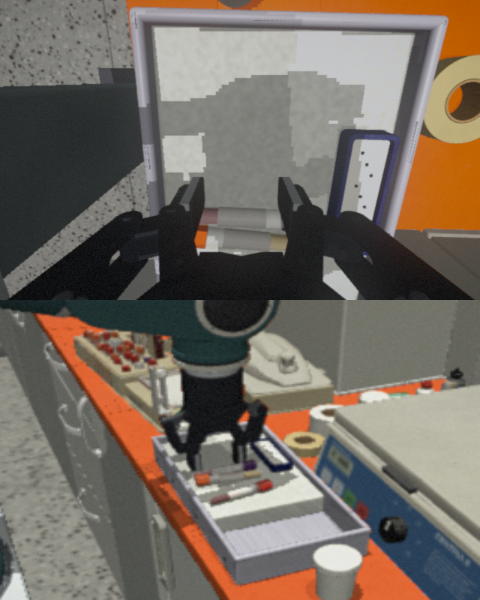

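The purple tube has closed up on the orange one in front of the fingers (side view around (225,475)), and red is still ahead. The clay tray is untouched, so I continue the sweep.

```bash
python3 -m pendant '[0.05,-0.003,0,0,0,0.05,-0.003,-0.001,0,0,0.05,-0.003,0,0,0,0.05,-0.003,0,0,0,0.05,-0.003,0,0,0,0.05,-0.003,0,0,0,0.05,-0.003,0,0,0,0.05,-0.003,0,0,0,0.05,-0.003,0,0,0,0.05,-0.003,0,0,0]'|egrep 'clock|pos|wrist';python3 -m pendant '[0.05,-0.003,0,0,0,0.05,-0.003,0,0,0,0.05,-0.003,0,0,0,0.05,-0.003,0,0,0,0.05,-0.003,0,0,0,0.05,-0.003,0,0,0,0.05,-0.003,0,0,0,0.05,-0.003,0,0,0,0.05,-0.003,0,0,0,0.05,-0.003,0,0,0]'|egrep 'clock|pos|wrist'; python3 - <<'E'
from h import *
import cv2
a=camera('scene')[110:250,220:400,::-1]
b=camera('side')[122:272,203:403,::-1]
cv2.imwrite('pics/mix2.png',np.hstack([cv2.resize(a,(400,310),interpolation=2),cv2.resize(b,(400,310),interpolation=2)]))
E
```

```text
clock: 8.35
position: [0.419, 0.0328, 0.0443]
wrist_force: [-0.1, -0.1, 0.3]
clock: 9.35
position: [0.419, 0.0028, 0.0443]
wrist_force: [0.0, 0.6, -0.1]
```

View pics/mix2.png

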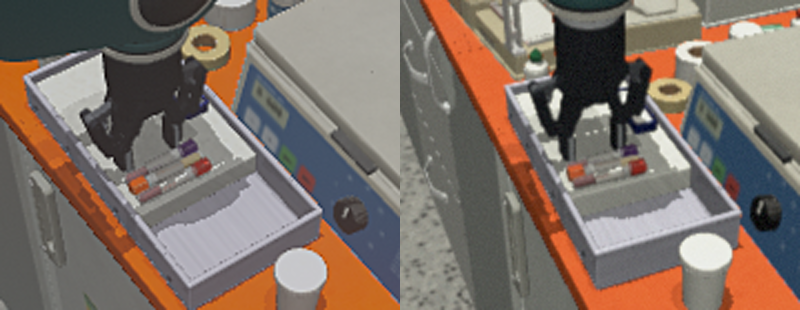

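All three tubes are lined up just short of the deck edge and nothing else has moved. Now I push them over slowly.

```bash
python3 -m pendant '[0.05,-0.0025,0,0,0,0.05,-0.0025,-0.0005,0,0,0.05,-0.0025,0,0,0,0.05,-0.0025,0,0,0,0.05,-0.0025,0,0,0,0.05,-0.0025,0,0,0,0.05,-0.0025,0,0,0,0.05,-0.0025,0,0,0,0.05,-0.0025,0,0,0,0.05,-0.0025,0,0,0]'|egrep 'clock|pos|wrist';python3 -m pendant '[0.05,-0.0025,0,0,0,0.05,-0.0025,-0.0005,0,0,0.05,-0.0025,0,0,0,0.05,-0.0025,0,0,0,0.05,-0.0025,0,0,0,0.05,-0.0025,0,0,0,0.05,-0.0025,0,0,0,0.05,-0.0025,0,0,0,0.05,-0.0025,0,0,0,0.05,-0.0025,0,0,0]'|egrep 'clock|pos|wrist'; python3 -m pendant '[0.05,-0.0025,0,0,0,0.05,-0.0025,-0.0005,0,0,0.05,-0.0025,0,0,0,0.05,-0.0025,0,0,0,0.05,-0.0025,0,0,0,0.05,-0.0025,0,0,0,0.05,-0.0025,0,0,0,0.05,0,0,0,0,0.05,0,0,0,0,0.05,0,0,0,0]'|egrep 'clock|pos|wrist'; python3 - <<'E'
from h import *
import cv2
a=camera('scene')[110:250,220:400,::-1]
b=camera('side')[122:272,203:403,::-1]
cv2.imwrite('pics/mix3.png',np.hstack([cv2.resize(a,(400,310),interpolation=2),cv2.resize(b,(400,310),interpolation=2)]))
E
```

```text
clock: 10.45
position: [0.4185, -0.0222, 0.0443]
wrist_force: [0.7, -0.5, -0.6]
clock: 11.45
position: [0.418, -0.0472, 0.0443]
wrist_force: [-0.6, 0.1, 0.2]
clock: 12.45
position: [0.4175, -0.0644, 0.0443]
wrist_force: [-0.8, 0.0, -0.1]
```

View pics/mix3.png

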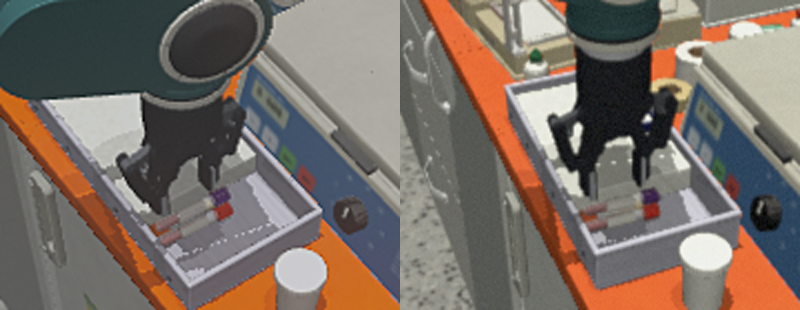

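All three seem to be in the trough. I back off, lift clear and check from above.

```bash
python3 -m pendant '[0.05,0.006,0,0,0,0.05,0.006,0,0,0,0.05,0.006,0,0,0,0.05,0.006,0,0,0,0.05,0,0,-0.02,0,0.05,0,0,-0.03,0,0.05,0,0,-0.03,0,0.05,0,0,-0.03,0,0.05,0,0,-0.03,0,0.05,0,0,-0.03,0]'|egrep 'clock|pos|wrist';python3 -m pendant '[0,0.01,0,0,0,0,0.02,0,0,0,0,0.02,0,0,0,0,0,0,0,0,0,0,0,0,0]'|egrep 'clock|pos|wrist'; python3 - <<'E'
from h import *
import cv2
W=cal('wrist');a=camera('wrist')[:,:,::-1].copy();p=np.load('p.npy');np.save('W2.npy',W,allow_pickle=True)
S=camera('side')[122:272,203:403,::-1]
u=proj(W,T(p,(0,-.1,.02))).astype(int);print(u)
c=cv2.resize(a[60:360,140:480],(600,530),interpolation=2)
cv2.imwrite('pics/w3.png',np.hstack([c,np.vstack([cv2.resize(S,(200,150)),np.zeros((380,200,3),np.uint8)])]))
E
```

```text
clock: 13.55
position: [0.4173, -0.04, 0.2156]
wrist_force: [0.5, -0.3, 0.6]
clock: 14.05
position: [0.4173, 0.01, 0.2138]
wrist_force: [-0.9, -0.5, 0.0]
[340 262]
```

View pics/w3.png

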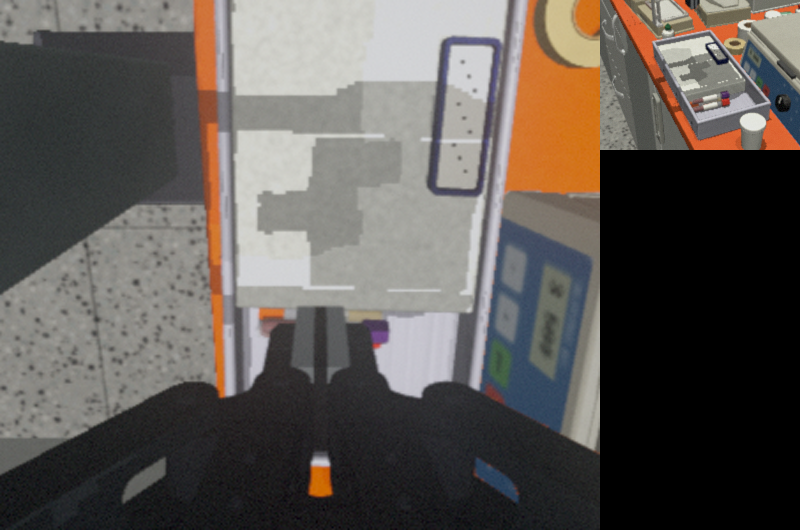

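The deck is clear: orange, purple and red all lie in the trough, and the clay tray is undisturbed. I've used up my picture views, so I check cap heights by triangulating the cap colours.

```bash
cat > tri.py <<'E'
from h import *
import cv2
p=np.load('p.npy')
def run():
    res={}
    for n in ['scene','side','wrist']:
        C=cal(n);hsv=cv2.cvtColor(camera(n),cv2.COLOR_RGB2HSV)
        poly=proj(C,T(p,[(-.072,-.062,.01),(.072,-.062,.01),(.072,-.158,.01),(-.072,-.158,.01)]));
        m=np.zeros((400,640),np.uint8);cv2.fillPoly(m,[np.int32(poly)],255);m=cv2.dilate(m,np.ones((9,9)))
        for k,lo,hi in [('pur',(125,90,30),(155,255,255)),('red',(172,150,60),(180,255,255)),('or',(5,150,60),(14,255,255))]:
            b=cv2.inRange(hsv,lo,hi)&m
            _,_,st,ce=cv2.connectedComponentsWithStats(b)
            if len(st)>1:
                i=1+st[1:,4].argmax();res.setdefault(k,[]).append((n,C,ce[i],st[i]))
    for k,v in res.items():
        print(k,[(n,c.round(1).tolist(),s.tolist()) for n,_,c,s in v])
        for i in range(len(v)):
            for j in range(i):
                (o,d),(o2,d2)=ray(v[i][1],v[i][2]),ray(v[j][1],v[j][2]);q=np.linalg.lstsq(np.c_[d,-d2],o2-o,rcond=None)[0]
                A,B=o+d*q[0],o2+d2*q[1];print(v[i][0],v[j][0],inv(p,(A+B)/2).round(3),'gap',np.linalg.norm(A-B).round(4))
run()
E
python3 tri.py
```

```text
pur [('scene', [319.2, 198.2], [316, 195, 7, 7, 29]), ('side', [328.0, 216.8], [325, 214, 7, 6, 35]), ('wrist', [354.5, 249.3], [350, 246, 10, 7, 49])]
side scene [ 0.017 -0.074  0.02 ] gap 0.001
wrist scene [ 0.015 -0.079  0.028] gap 0.0013
wrist side [ 0.015 -0.081  0.025] gap 0.0019
or [('scene', [326.0, 239.3], [315, 233, 23, 14, 26]), ('side', [296.3, 226.3], [293, 224, 8, 5, 20]), ('wrist', [293.0, 236.1], [287, 234, 13, 6, 65])]
side scene [-0.11  -0.258  0.182] gap 0.0237
wrist scene [-0.035 -0.121 -0.06 ] gap 0.0671
wrist side [-0.057 -0.071  0.014] gap 0.0
```

```bash
python3 -m pendant '[0,0.02,0,0,0,0,0.02,0,0,0,0,0.02,0,0,0,0,0,0,0,0,0,0,0,0,0]'|egrep 'clock'; sed -i "s/'red',(172,150,60)/'red',(170,110,60)/" tri.py; python3 tri.py
```

```text
clock: 14.8
pur [('scene', [318.9, 197.9], [315, 195, 8, 7, 31]), ('side', [328.0, 216.6], [325, 213, 7, 7, 35]), ('wrist', [306.0, 326.0], [306, 326, 1, 1, 1])]
side scene [ 0.018 -0.072  0.019] gap 0.0007
wrist scene [-0.023 -0.101  0.07 ] gap 0.0359
wrist side [-0.022 -0.113  0.055] gap 0.0388
or [('scene', [326.0, 239.3], [315, 233, 23, 14, 26]), ('side', [296.3, 226.3], [293, 224, 8, 5, 19])]
side scene [-0.11  -0.258  0.182] gap 0.0237
red [('side', [328.0, 220.0], [328, 220, 1, 1, 1])]
```

```bash
python3 -c "
from cell import *
print(job_done())"
```

```text
the job is handed in; nothing more can be done
None
```

I swept all three tubes off the deck into the trough and handed the job in at about 15 s; I got no verdict back. The last pictures show the deck clear and the clay tray, cup and dropper undisturbed. The purple and orange cap heights check out below deck level, but red's place in the trough I judged only by eye.

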